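Prise the stuck portion cup off its stack and stand it on the scale

TASK

The top steel portion cup is stuck fast in the nested cups under it, and pulling it straight up can bring the whole stack along. Prise it loose first by pushing its tab handle up from below, then lift it straight up off the stack, upright, leaving the other cups down in their holder, and stand it gently upright on the middle of the scale's platter.

Things in the scene. Friction and masses are not known exactly. Their poses are not given: they have to be found in the camera images.
- cup: Top cup of the stack: plain steel, tapered, 58 mm tall, outside 52 mm across at the foot and 66 mm at the rim, wall 2.5 mm, about 220 g. Origin: centre of its underside; z up. A flat tab handle, 18 mm wide, 4 mm thick, flush with the rim, runs out along the cup's own -x axis (roughly towards the robot) to 88 mm from the axis. It starts 28 mm deep in the next cup, gripped by its springy mouth.
- cup_rim (a point): Centre of the top cup's mouth, 58 mm above its underside, level with the rim. At the start the rim stands 30 mm above the rim of the cup below, so 28 mm of wall is free to take hold of from outside, across the tab's direction. Before it is prised, the grip on the cup (about 6 to 10 N) is about as strong as the cups below are heavy.
- tab_end (a point): Outer end of the top cup's tab, mid-width, on its underside (4 mm below rim level, 88 mm from the axis; open space below). Pushed up here with 2 to 8 N, the cup tilts about its far side; the grip lets go where the wall has risen about 4 mm: 25 to 35 mm at the tab's end frees the tab side, about half the grip; let go, the cup stays leaning, its tab 10 to 25 mm up.
- stack: The three like cups below (30 mm apart, 118 mm tall together, 0.66 kg), tight in one another: one piece. Origin: centre of the lowest underside; z up. They stand loose, with about 1 mm of play, in the holder's well; lifted with more than about 6.5 N they come up. Their tabs point away from the top cup's tab (roughly away from the robot).
- holder: Fixed steel cup holder, 120 x 240 x 52 mm (x, y, z), with two tapered wells 44 mm deep, well floor 8 mm above the table. Origin: centre of its underside. The stack stands in the well at y = -56 mm; the other well, at y = +56 mm, is empty.
- scale: Fixed bench scale, 250 x 240 mm, white housing, black key strip on its -x edge. Origin: centre of its underside.
- platter (a point): Centre of the scale's flat steel platter (180 x 230 mm along the scale's x and y), on its top face, 75 mm above the table.
- jar: Bystander: glass jar with a steel lid, 80 mm across, 110 mm tall, standing on the table. Origin: centre of its underside. Leave it alone.
- tin: Bystander: food tin, 74 mm across, 110 mm tall, standing on the table. Origin: centre of its underside. Leave it alone.
- terminal: Bystander: black card terminal, 165 x 78 x 42 mm, lying on the table beyond the work. Origin: centre of its underside. Leave it alone.
Mind the look-alikes: they are no part of the job. Leave any purple look-alike of the cup alone.

How it is judged (in metres and radians):
On the way, in this order (a step that is already met when the one before it is completed fails the run):
1. the top cup is prised loose: tilted at least 6 degrees by its tab while still nested, the cups below staying down in the holder (angle between cup's own z axis and vertical above 0.105 rad and z of cup in the frame of stack below 0.115 m and z of stack in the frame of holder below 0.014 m and angle between stack's own z axis and vertical below 0.1 rad), for 0.2 s.
2. the cup is lifted straight off: wholly above the stack, within 20 mm of its axis, upright within 17 degrees, the cups below still down (z of cup in the frame of stack above 0.123 m and horizontal distance between cup and stack below 0.02 m and angle between cup's own z axis and vertical below 0.3 rad and z of stack in the frame of holder below 0.014 m and angle between stack's own z axis and vertical below 0.1 rad), for 0.1 s.
At the end, for the whole second after the job is handed in: The cup stands upright (within 4 degrees) and at rest on the scale's platter, its centre within 40 mm of the platter's centre; the three other cups stand down in the holder's well (not raised over 6 mm, upright within 6 degrees) (horizontal distance between cup and platter below 0.04 m and height (world z) of cup between 0.07 and 0.08 m and angle between cup's own z axis and vertical below 0.08 rad and contact force between cup and scale above 0.5 N and linear speed of cup below 0.02 m/s and z of stack in the frame of holder below 0.014 m and angle between stack's own z axis and vertical below 0.1 rad); the robot touches nothing.
It fails at once if the lower cups come up more than 15 mm out of the holder with the top cup, or are tipped (z of stack in the frame of holder above 0.023 m or angle between stack's own z axis and vertical above 0.2 rad).
It fails at once if the cup is tipped more than 40 degrees (angle between cup's own z axis and vertical above 0.7 rad).
It fails at once if the cup is banged or pressed on the scale with more than 30 N (contact force between cup and scale above 30 N).
It fails at once if the jar, the tin or the card terminal is knocked or shifted more than 20 mm (distance of any of jar, tin, terminal from where it was at the start of the episode above 0.02 m or angle between any of jar, tin, terminal's own z axis and vertical above 0.3 rad).
It also fails if it takes over 56 s, if anything falls off the work surface, if the arm or the gripper's body presses on something with over 40 N, if the wrist force passes 120 N, or if a joint passes its speed limit or range.

ROBOT

A 6-joint arm with a two-finger parallel gripper is mounted at the origin on the work surface. World frame = base frame: x ahead of the robot, y to its left, z up, the work surface at z = 0. Lengths are in m, angles in degrees, forces in N, time in s.
With the tool pointing down it reaches from about 0.35 to 0.975 m from the base axis. Payload 4.9 kg.
Tool frame: the origin (TCP) lies on the centre line of the jaws, within the pads' length; the fingertips stand 25 mm ahead of it and the grasp point (between the pads) lies 6 mm ahead of it; z points along the fingers, y is the line along which they close (so a half turn about z gives the same grasp; the last joint's range is limited). The gripper opens to 85 mm and grips with 20 to 120 N. Pads are 22 mm wide; open, the fingers measure 114 mm over their backs; the gripper's body (76 mm by 85 mm) begins 54 mm behind the grasp point. The pads swing forward as they close: fully open they stand 13 mm farther back than shut.
Start: joints at [-78.438, 3.019, 92.412, -0, 84.569, -6.818], TCP at [0.197, -0.593, 0.256] pointing down, gripper open.
Joint ranges: [-172.51, 172.51], [-57.92, 126.97], [3.15, 148.05], [-58.71, 238.71], [5.1, 150.11], [-179.66, 179.66]. Speed limits (degrees/s): [147.25, 147.25, 180, 180, 180, 180].

INTERFACE

Orientations are given as [roll, pitch, yaw] about the fixed x, y, z axes, in that order (R = Rz(yaw) Ry(pitch) Rx(roll)).
In Python, from bench import r, eyes gives the robot as it stands.
- The arm moves only by the tool arm_command, never from a script. Its argument "series" is a list of rows, each an object of numbers: "x", "y", "z": the shift along the tool's x, y, z scaled (see below); "yaw": the turn about the tool's z scaled (see below); "fingers": the gripper's target within -1 to 1 (shut at 1, half-way at 0, fully open at -1). In form: [{"x": .., "y": .., "z": .., "yaw": .., "fingers": ..}, ...]. A call has 1 to 10 rows; each row is the pose to reach, as a shift and turn from the pose commanded when the call began, along the tool's axes at that moment; what a row does not reach only later rows make up. The controller multiplies each number of a shift by 0.2 m and each number of a turn by 2 rad. A row lasts 1/10 s, in which the tool goes at most 50 mm and 8.59 degrees, less where a joint would pass 70% of its speed; a pose out of reach is approached as far as the arm can. A call with a number of a shift or a turn outside -1 to 1 is refused whole. A call with a gripper value outside its range is refused whole. The fingers move at their own pace and stop on an object; "force" is the grip in N (left out, the last holds). Time passes only in rows, so rows that repeat a pose let the fingers close. It gives the time, the measured TCP pose, the force, the opening and the grip force at its end, in the units of the state.
- r.state(): the state, without advancing time (a new reading comes with each control period).
- eyes.grab_frame(name): name is "scene" or "side" or "wrist"; returns the picture (384x512x3 uint8, red, green, blue); there is no depth.
- eyes.camera_params(name): a dict with "intrinsics" (3x3 intrinsics, pixels), "R" (3x3) and "t" (3): a world point X has camera coordinates R X + t; the wrist camera has in their place "tool_from_camera" (4x4, takes a point from camera to tool coordinates, whose origin is the TCP and whose axes are the flange's). Camera axes: x right, y down, z forward; pixel columns grow to the right and rows downward; lengths in m; the calibration is good to about 2 mm. A picture is of the moment at which its call begins: read the wrist's pose just before it. camera_params takes no time and is no camera call.
- r.sign_off(): hands the job in; it is judged then, once.
Trained networks look in the newest picture that a camera, given by its name, has taken for a name from the list of things; names that differ only in an ending like _2 or _b are one class to them, and where a whole thing is asked for, a point or a joint stands for the part that bears it (a point fixed in the world has none). Each returns a list of dicts, best first, with "conf" (0 to 1); they miss things now and then, are a little off and sometimes report something else, mostly with a low value. They report only what shows in the picture. A call takes as long as a camera call. They do not tell look-alikes from the thing itself.
- eyes.masks_of(target, camera): "region" (384x512 bool, what is visible of it).
- eyes.landmark_of(target, camera): "point" ([x, y, z] in m, in world coordinates, good to about 4 mm: a listed point, or the origin of a listed thing).
The state is a dict: "clock": time; "joint_positions": joint angles; "joint_vel": joint speeds; "effort": joint torques, N m; "tcp_pos": TCP position; "tool_rot": TCP orientation; "ft_force": force on the tool from outside, world axes, zero at the start; "torque": the same for the moment, N m; "grip_width": finger opening in m; "finger_force": force on a finger pad.
Only numpy, scipy, OpenCV 4.12 (cv2) and the standard library are available. Lean on these libraries where they do the work, as an engineer would, in place of code of your own. Each camera call takes 0.05 s, during which the arm holds its last target. There are 200 camera calls.

## Working session

There is one attempt and no reset: what is moved stays moved. The work goes in short steps, Python scripts to look and compute and a tool call to move; the robot and the scene stay as the last step left them, time stands still between calls to the robot, and variables do not carry over. Pictures are saved under pics/ and viewed, at most 10 in all, crops included, and the job is handed in when it is done.

Besides the shell and the picture viewer there is one more tool, called as name(argument=value, ...) on one line, values as JSON. arm_command: Moves the arm, as the interface text tells. Shifts and turns lie within -1 to 1; 1 stands for 0.2 m of shift or 2 rad of turn. Its arguments: {"type":"object","properties":{"series":{"type":"array","items":{"type":"object","properties":{"x":{"type":"number"},"y":{"type":"number"},"z":{"type":"number"},"yaw":{"type":"number"},"fingers":{"type":"number"}}}},"force":{"type":"number"}},"required":["series"]}

```bash
mkdir -p pics; python3 - <<'E'
from bench import r, eyes
import cv2, numpy as np
s=r.state(); print(s['clock'],s['tcp_pos'],s['tool_rot'],s['grip_width'])
ims=[]
for c in ['scene','side']:
    im=eyes.grab_frame(c); cv2.imwrite(f'pics/{c}0.png',im[:,:,::-1])
    for n in ['cup','cup_rim','tab_end','stack','holder','platter','scale','jar','tin','terminal']:
        print(c,n,[(np.round(d['point'],4).tolist(),round(d['conf'],2)) for d in eyes.landmark_of(n,c)])
E
```

```text
0.0 [ 0.19697374 -0.59252961  0.25506942] [-1.79881599e+02 -1.24676298e-02  1.83827883e+01] 0.08508842702991858
scene cup [([0.3534, -0.2501, -0.0012], 0.88), ([0.7526, -0.3103, -0.0027], 0.67), ([0.564, -0.2599, 0.1016], 0.63), ([0.5235, -0.4254, -0.0026], 0.62)]
scene cup_rim [([0.5214, -0.4295, 0.0596], 0.78), ([0.3474, -0.2497, 0.06], 0.71), ([0.7564, -0.3064, 0.055], 0.59), ([0.5654, -0.2604, 0.1546], 0.54)]
scene tab_end [([0.7187, -0.2233, 0.0579], 0.89), ([0.439, -0.2515, 0.0548], 0.76), ([0.447, -0.4631, 0.0539], 0.71), ([0.4778, -0.2347, 0.1518], 0.63)]
scene stack [([0.564, -0.2639, 0.0084], 0.6)]
scene holder [([0.5601, -0.2056, 0.0019], 0.81)]
scene platter [([0.5937, 0.1816, 0.0742], 0.91), ([0.8041, 0.0034, -0.0009], 0.49)]
scene scale [([0.5678, 0.1797, 0.0025], 0.77)]
scene jar [([0.6096, 0.4809, 0.0006], 0.56)]
scene tin [([0.6412, -0.4396, -0.0068], 0.72)]
scene terminal [([0.8026, 0.0071, 0.0031], 0.69)]
side cup [([0.3511, -0.2495, 0.0013], 0.71), ([0.5242, -0.4342, -0.0001], 0.65), ([0.5643, -0.2607, 0.0953], 0.63), ([0.7506, -0.3076, 0.005], 0.6)]
side cup_rim [([0.5615, -0.2618, 0.1553], 0.92), ([0.7519, -0.3062, 0.0611], 0.77), ([0.5241, -0.4322, 0.0619], 0.76), ([0.3499, -0.2507, 0.0608], 0.73)]
side tab_end [([0.4451, -0.4604, 0.0509], 0.87), ([0.4365, -0.2465, 0.0544], 0.82), ([0.4793, -0.2327, 0.1493], 0.67), ([0.7185, -0.2273, 0.055], 0.58)]
side stack [([0.5646, -0.2628, 0.0059], 0.83)]
side holder [([0.5569, -0.2043, 0.002], 0.89)]
side platter [([0.5922, 0.1849, 0.0767], 0.7)]
side scale [([0.5624, 0.1793, 0.0009], 0.68)]
side jar [([0.5566, -0.2076, 0.002], 0.65), ([0.6086, 0.4815, 0.0037], 0.63)]
side tin [([0.6423, -0.4405, -0.0021], 0.92)]
side terminal [([0.8022, 0.0044, 0.0008], 0.96)]
```

```bash
python3 - <<'E'
import cv2, numpy as np
from bench import eyes
a=cv2.imread('pics/scene0.png'); b=cv2.imread('pics/side0.png')
def px(c,X):
    p=eyes.camera_params(c); q=p['intrinsics']@(p['R']@np.array(X)+p['t']); return q[:2]/q[2]
for n,X in dict(rim=[.5635,-.261,.156],tab=[.4785,-.2337,.152],c1=[.351,-.25,.06],c2=[.524,-.431,.06],c3=[.752,-.307,.06]).items(): print(n,px('scene',X).round(),px('side',X).round())
cv2.imwrite('pics/both.png',cv2.resize(np.hstack([a,b]),(800,300),interpolation=cv2.INTER_AREA))
def crop(im,c,h=60):
    u,v=px(c,[.53,-.25,.13]).astype(int); u=np.clip(u,h,512-h);v=np.clip(v,h,384-h)
    return cv2.resize(im[v-h:v+h,u-h:u+h],(400,400),interpolation=cv2.INTER_CUBIC)
cv2.imwrite('pics/crop.png',np.hstack([crop(a,'scene'),crop(b,'side')]))
E
```

```text
rim [206. 132.] [287. 134.]
tab [230. 126.] [309. 145.]
c1 [255. 127.] [345. 173.]
c2 [189. 124.] [311. 134.]
c3 [156. 171.] [243. 139.]
```

View pics/both.png

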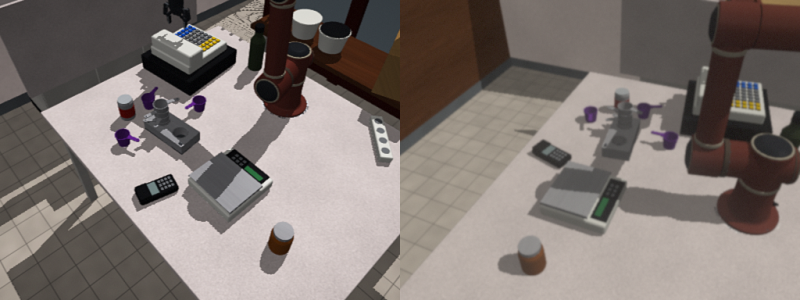

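View pics/crop.png

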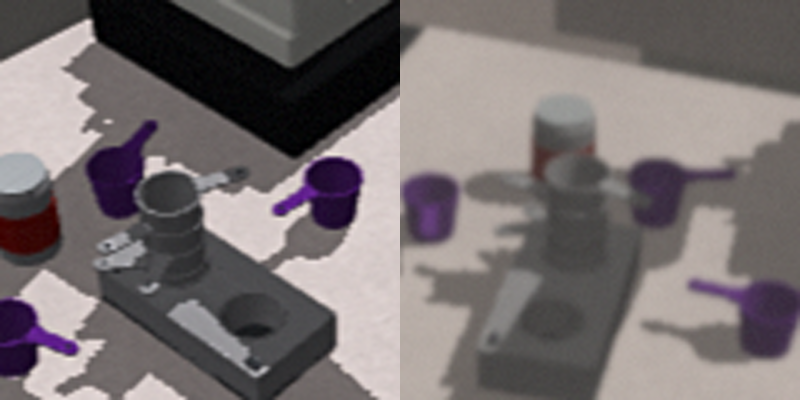

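Pictures: the steel top cup has its rim at scene px (206,132) and its tab end at (230,126), pointing towards the robot. It could be confused with the purple look-alikes at (255,127), (189,124) and (156,171), or with the lower stack cups, whose tabs point away near (185,137). I choose the steel cup on top of the stack, and the crop confirms it. Its tab points along about 162° in the world frame.

arm_command(series=[{"x": 0.1, "y": -0.06, "z": -0.2, "fingers": -1}, {"x": 0.5, "y": -0.3, "z": -0.22}, {"x": 0.97, "y": -0.61, "z": -0.22}, {"x": 0.97, "y": -0.61, "z": -0.22}, {"x": 0.97, "y": -0.61, "z": -0.22}, {"x": 0.97, "y": -0.61, "z": -0.22}], force=30)

```text
invalid input
```

arm_command(series=[{"x": 0.5, "y": -0.3, "yaw": 0.15}, {"x": 0.97, "y": -0.61, "yaw": 0.317}, {"x": 0.97, "y": -0.61, "yaw": 0.317}, {"x": 0.97, "y": -0.61, "yaw": 0.317}, {"x": 0.97, "y": -0.61, "yaw": 0.317}, {"x": 0.97, "y": -0.61, "yaw": 0.317}, {"x": 0.97, "y": -0.61, "yaw": 0.317}])

```text
invalid input
```

```bash
cat > look.py <<'E'
from bench import r, eyes
import cv2, numpy as np
from scipy.spatial.transform import Rotation as Ro
def st():
    s=r.state(); print('t',round(s['clock'],2),'tcp',np.round(s['tcp_pos'],4),'rot',np.round(s['tool_rot'],2),'F',np.round(s['ft_force'],1),'w',round(s['grip_width'],4),'ff',np.round(s['finger_force'],1)); return s
def wrist(name,s):
    im=eyes.grab_frame('wrist'); cv2.imwrite(f'pics/{name}.png',im[:,:,::-1])
def proj(X,s):
    p=eyes.camera_params('wrist'); R=Ro.from_euler('xyz',s['tool_rot'],degrees=True).as_matrix()
    T=np.array(p['tool_from_camera']); Xt=R.T@(np.array(X)-s['tcp_pos'])
    c=T[:3,:3].T@(Xt-T[:3,3]); q=p['intrinsics']@c; return q[:2]/q[2]
def lm(names,cams):
    for c in cams:
        eyes.grab_frame(c)
        for n in names: print(c,n,[(np.round(d['point'],4).tolist(),round(d['conf'],2)) for d in eyes.landmark_of(n,c)])
E
python3 - <<'E'
from look import *
s=st(); wrist('w1',s)
for n in ['cup_rim','tab_end','cup','stack']: print(n,[(np.round(d['point'],4).tolist(),round(d['conf'],2)) for d in eyes.landmark_of(n,'wrist')])
print(proj([.564,-.2615,.156],s),proj([.4785,-.2337,.154],s))
E
```

```text
t 1.1 tcp [ 0.1971 -0.5931  0.2563] rot [-180.      0.     18.38] F [ 0.1 -0.4  1. ] w 0.0853 ff 0.0
cup_rim []
tab_end []
cup []
stack []
[ -334.11719897 -1072.55816635] [-360.02656199 -682.40614987]
```

View pics/w1.png

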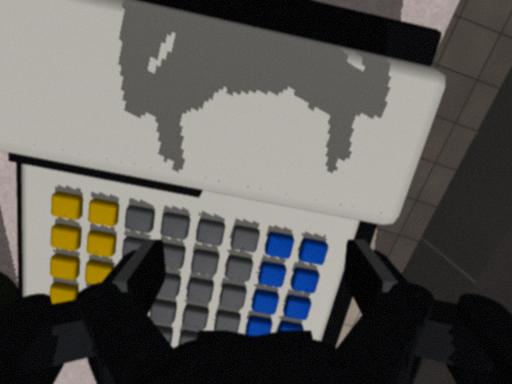

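The move was refused, probably because every row needs all its fields. The wrist view shows the cash register right below the tool, so I rise first.

arm_command(series=[{"x": 0, "y": 0, "z": -0.2, "yaw": 0, "fingers": -1}, {"x": 0.15, "y": -0.1, "z": -0.3, "yaw": 0, "fingers": -1}, {"x": 0.4, "y": -0.25, "z": -0.3, "yaw": 0, "fingers": -1}, {"x": 0.97, "y": -0.61, "z": -0.3, "yaw": 0, "fingers": -1}, {"x": 0.97, "y": -0.61, "z": -0.3, "yaw": 0, "fingers": -1}, {"x": 0.97, "y": -0.61, "z": -0.3, "yaw": 0, "fingers": -1}, {"x": 0.97, "y": -0.61, "z": -0.3, "yaw": 0, "fingers": -1}], force=30)

```text
clock: 2.05
tcp_pos: [0.3453, -0.4128, 0.3168]
tool_rot: [180.0, -0.1, 18.7]
ft_force: [-0.4, -1.6, 0.5]
grip_width: 0.0853
finger_force: 0.0
```

arm_command(series=[{"x": 0.3, "y": -0.2, "z": 0, "yaw": 0.08, "fingers": -1}, {"x": 0.6, "y": -0.4, "z": 0, "yaw": 0.16, "fingers": -1}, {"x": 0.97, "y": -0.61, "z": 0, "yaw": 0.317, "fingers": -1}, {"x": 0.97, "y": -0.61, "z": 0, "yaw": 0.317, "fingers": -1}, {"x": 0.97, "y": -0.61, "z": 0, "yaw": 0.317, "fingers": -1}, {"x": 0.97, "y": -0.61, "z": 0, "yaw": 0.317, "fingers": -1}, {"x": 0.97, "y": -0.61, "z": 0, "yaw": 0.317, "fingers": -1}, {"x": 0.97, "y": -0.61, "z": 0, "yaw": 0.317, "fingers": -1}])

```text
clock: 2.85
tcp_pos: [0.4878, -0.2403, 0.3162]
tool_rot: [180.0, 0.0, -18.0]
ft_force: [0.6, 0.6, -0.0]
grip_width: 0.0849
finger_force: 0.0
```

```bash
python3 - <<'E'
from look import *
s=st(); wrist('w2',s)
for n in ['cup_rim','tab_end','cup','stack']: print(n,[(np.round(d['point'],4).tolist(),round(d['conf'],2)) for d in eyes.landmark_of(n,'wrist')])
print(proj([.564,-.2615,.156],s),proj([.4785,-.2337,.156],s))
E
```

```text
t 2.85 tcp [ 0.4878 -0.2403  0.3162] rot [ 1.7997e+02  2.0000e-02 -1.7990e+01] F [ 0.6  0.6 -0. ] w 0.0849 ff 0.0
cup_rim [([0.562, -0.2581, 0.1568], 0.95), ([0.5281, -0.4281, 0.0579], 0.93), ([0.3522, -0.2505, 0.056], 0.65)]
tab_end [([0.4416, -0.4669, 0.0515], 0.65), ([0.4798, -0.2324, 0.15], 0.62), ([0.4442, -0.251, 0.0525], 0.62)]
cup [([0.3504, -0.2499, 0.001], 0.89), ([0.5267, -0.4286, -0.0002], 0.68), ([0.5601, -0.261, 0.1001], 0.64)]
stack [([0.5645, -0.2606, 0.0987], 0.33)]
[250.47468434  91.00058114] [250.8248808  190.09342168]
```

View pics/w2.png

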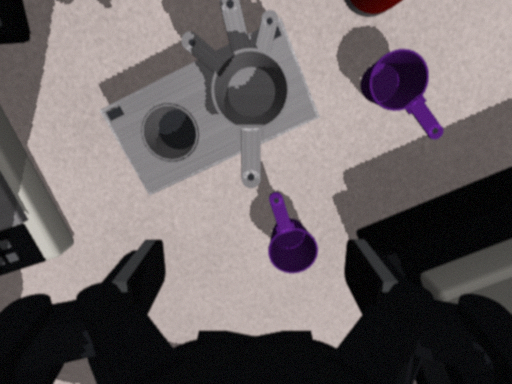

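Wrist picture: the steel rim is centred at about (249,90) and the tab runs straight down to (250,187). Both match my estimate, so the tool yaw is right. I descend over the tab's outer end and take it across its width.

arm_command(series=[{"x": 0, "y": -0.022, "z": 0.2, "yaw": 0, "fingers": -1}, {"x": 0, "y": -0.022, "z": 0.4, "yaw": 0, "fingers": -1}, {"x": 0, "y": -0.022, "z": 0.6, "yaw": 0, "fingers": -1}, {"x": 0, "y": -0.022, "z": 0.77, "yaw": 0, "fingers": -0.5}, {"x": 0, "y": -0.022, "z": 0.77, "yaw": 0, "fingers": 0}, {"x": 0, "y": -0.022, "z": 0.77, "yaw": 0, "fingers": 0.3}, {"x": 0, "y": -0.022, "z": 0.77, "yaw": 0, "fingers": 0.4}], force=25)

```text
clock: 3.8
tcp_pos: [0.491, -0.2361, 0.1652]
tool_rot: [179.9, -0.2, -18.0]
ft_force: [0.6, 0.7, -0.1]
grip_width: 0.0285
finger_force: 0.0
```

```bash
python3 - <<'E'
from look import *
s=st(); wrist('w3',s)
print(proj([.564,-.261,.156],s),proj([.4803,-.2338,.156],s))
E
```

```text
t 3.8 tcp [ 0.491  -0.2361  0.1652] rot [179.93  -0.25 -17.97] F [ 0.6  0.7 -0.1] w 0.0285 ff 0.0
[257.62280122  85.20369793] [257.05399001 279.90539674]
```

View pics/w3.png

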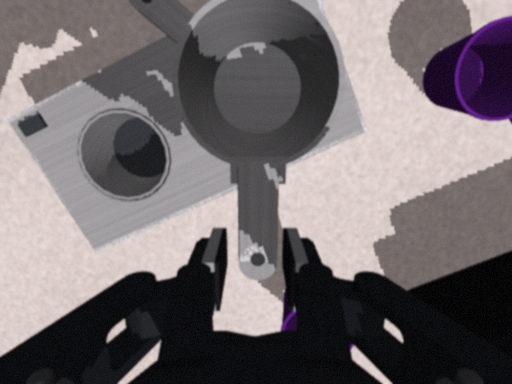

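The tab is centred between the pads, its end at about (257,279). I close now.

arm_command(series=[{"x": 0, "y": 0, "z": 0, "yaw": 0, "fingers": 0.6}, {"x": 0, "y": 0, "z": 0, "yaw": 0, "fingers": 0.8}, {"x": 0, "y": 0, "z": 0, "yaw": 0, "fingers": 1}, {"x": 0, "y": 0, "z": 0, "yaw": 0, "fingers": 1}, {"x": 0, "y": 0, "z": 0, "yaw": 0, "fingers": 1}], force=25)

```text
clock: 4.35
tcp_pos: [0.4906, -0.236, 0.165]
tool_rot: [179.9, -0.2, -18.0]
ft_force: [-1.7, -0.8, 6.8]
grip_width: 0.0171
finger_force: 24.4
```

arm_command(series=[{"x": 0.001, "y": 0, "z": -0.01, "yaw": 0, "fingers": 1}, {"x": 0.002, "y": 0, "z": -0.02, "yaw": 0, "fingers": 1}, {"x": 0.004, "y": 0, "z": -0.03, "yaw": 0, "fingers": 1}, {"x": 0.006, "y": 0, "z": -0.04, "yaw": 0, "fingers": 1}, {"x": 0.008, "y": 0, "z": -0.05, "yaw": 0, "fingers": 1}])

```text
clock: 4.85
tcp_pos: [0.4909, -0.2352, 0.1718]
tool_rot: [-180.0, 0.1, -17.9]
ft_force: [2.6, -2.5, -5.7]
grip_width: 0.0171
finger_force: 24.5
```

arm_command(series=[{"x": 0.003, "y": 0, "z": -0.01, "yaw": 0, "fingers": 1}, {"x": 0.006, "y": 0, "z": -0.02, "yaw": 0, "fingers": 1}, {"x": 0.009, "y": 0, "z": -0.03, "yaw": 0, "fingers": 1}, {"x": 0.012, "y": 0, "z": -0.04, "yaw": 0, "fingers": 1}, {"x": 0.015, "y": 0, "z": -0.05, "yaw": 0, "fingers": 1}, {"x": 0.015, "y": 0, "z": -0.05, "yaw": 0, "fingers": 1}])

```text
clock: 5.45
tcp_pos: [0.4943, -0.2365, 0.1826]
tool_rot: [-180.0, -0.0, -17.9]
ft_force: [2.8, -1.4, -6.8]
grip_width: 0.0168
finger_force: 24.7
```

```bash
python3 - <<'E'
from look import *
s=st(); lm(['cup_rim','tab_end','stack'],['scene','side'])
E
```

```text
t 5.45 tcp [ 0.4943 -0.2365  0.1826] rot [-1.800e+02 -2.000e-02 -1.794e+01] F [ 2.8 -1.4 -6.8] w 0.0168 ff 24.7
scene cup_rim [([0.3502, -0.2493, 0.0595], 0.86), ([0.5252, -0.4282, 0.0592], 0.83), ([0.7584, -0.3078, 0.0555], 0.82), ([0.5698, -0.2606, 0.159], 0.55)]
scene tab_end [([0.7157, -0.2238, 0.0559], 0.8), ([0.4798, -0.2328, 0.174], 0.68), ([0.4461, -0.4619, 0.0563], 0.57), ([0.4385, -0.2515, 0.0546], 0.57)]
scene stack [([0.5599, -0.2644, 0.0089], 0.73)]
side cup_rim [([0.7544, -0.3099, 0.0592], 0.89), ([0.5268, -0.4311, 0.0635], 0.78), ([0.3487, -0.252, 0.057], 0.58)]
side tab_end [([0.7164, -0.2265, 0.053], 0.84), ([0.4412, -0.2474, 0.0566], 0.65), ([0.4441, -0.4618, 0.0536], 0.61), ([0.4817, -0.2321, 0.1684], 0.6)]
side stack [([0.5629, -0.2627, 0.0097], 0.87)]
```

The tab end is about 20 mm up and the stack is still down, so I keep lifting.

arm_command(series=[{"x": 0.003, "y": 0, "z": -0.01, "yaw": 0, "fingers": 1}, {"x": 0.006, "y": 0, "z": -0.02, "yaw": 0, "fingers": 1}, {"x": 0.009, "y": 0, "z": -0.03, "yaw": 0, "fingers": 1}, {"x": 0.012, "y": 0, "z": -0.04, "yaw": 0, "fingers": 1}, {"x": 0.014, "y": 0, "z": -0.05, "yaw": 0, "fingers": 1}, {"x": 0.014, "y": 0, "z": -0.05, "yaw": 0, "fingers": 1}])

```text
clock: 6.45
tcp_pos: [0.4968, -0.2373, 0.1924]
tool_rot: [180.0, -0.0, -17.9]
ft_force: [4.9, -0.7, -9.1]
grip_width: 0.0172
finger_force: 24.7
```

```bash
python3 - <<'E'
from look import *
s=st(); lm(['cup_rim','tab_end','stack'],['scene','side'])
E
```

```text
t 6.45 tcp [ 0.4968 -0.2373  0.1924] rot [180.    -0.   -17.94] F [ 4.9 -0.7 -9.1] w 0.0172 ff 24.7
scene cup_rim [([0.3495, -0.2505, 0.0624], 0.8), ([0.7559, -0.3085, 0.0561], 0.74), ([0.5716, -0.2589, 0.1655], 0.7), ([0.5254, -0.4282, 0.0608], 0.62), ([0.8, 0.0057, -0.0019], 0.4)]
scene tab_end [([0.7207, -0.2256, 0.0554], 0.91), ([0.4474, -0.4629, 0.0548], 0.74), ([0.4379, -0.2498, 0.0521], 0.7), ([0.4846, -0.2349, 0.1853], 0.6)]
scene stack [([0.5592, -0.2647, 0.014], 0.65), ([0.5951, 0.177, 0.0757], 0.24)]
side cup_rim [([0.5251, -0.4306, 0.0615], 0.86), ([0.351, -0.2527, 0.0581], 0.84), ([0.5699, -0.2615, 0.168], 0.8), ([0.7503, -0.3076, 0.0607], 0.65)]
side tab_end [([0.4391, -0.2467, 0.0524], 0.62), ([0.4841, -0.2344, 0.1792], 0.58), ([0.4436, -0.4606, 0.0528], 0.5)]
side stack [([0.5639, -0.264, 0.0161], 0.78), ([0.5935, 0.1797, 0.0772], 0.55)]
```

The rim centre and the stack reading both rose a little, so the stack may be starting to come up. There is also a horizontal pull of about 5 N. I back down and give way inward.

arm_command(series=[{"x": 0.01, "y": 0, "z": 0.015, "yaw": 0, "fingers": 1}, {"x": 0.02, "y": 0, "z": 0.03, "yaw": 0, "fingers": 1}, {"x": 0.02, "y": 0, "z": 0.03, "yaw": 0, "fingers": 1}, {"x": 0.02, "y": 0, "z": 0.03, "yaw": 0, "fingers": 1}])

```text
clock: 7.25
tcp_pos: [0.5007, -0.2389, 0.1871]
tool_rot: [180.0, -0.0, -18.0]
ft_force: [-0.8, -1.1, -1.4]
grip_width: 0.0169
finger_force: 25.4
```

```bash
python3 - <<'E'
from look import *
s=st(); lm(['cup_rim','tab_end','stack'],['scene','side'])
a=eyes.grab_frame('scene');b=eyes.grab_frame('side')
c=lambda im,u,v,h=50: cv2.resize(im[v-h:v+h,u-h:u+h],(400,400),interpolation=cv2.INTER_CUBIC)
cv2.imwrite('pics/p1.png',np.hstack([c(a,208,140),c(b,290,142)])[:,:,::-1])
E
```

```text
t 7.25 tcp [ 0.5007 -0.2389  0.1871] rot [ 1.7997e+02 -2.0000e-02 -1.7950e+01] F [-0.8 -1.1 -1.4] w 0.0169 ff 25.4
scene cup_rim [([0.5749, -0.2598, 0.1621], 0.74), ([0.5211, -0.4284, 0.0619], 0.73), ([0.3496, -0.2491, 0.0618], 0.66), ([0.7576, -0.3084, 0.0548], 0.62)]
scene tab_end [([0.4364, -0.2488, 0.0546], 0.92), ([0.4451, -0.4644, 0.0551], 0.64), ([0.4903, -0.2333, 0.1786], 0.55)]
scene stack [([0.5622, -0.265, 0.0055], 0.81)]
side cup_rim [([0.3475, -0.2531, 0.0608], 0.83), ([0.5242, -0.4297, 0.0646], 0.71), ([0.7512, -0.3079, 0.0624], 0.65), ([0.5715, -0.2625, 0.1628], 0.52), ([0.5575, -0.2048, 0.0016], 0.48)]
side tab_end [([0.7163, -0.228, 0.0532], 0.88), ([0.4393, -0.248, 0.0496], 0.81), ([0.4441, -0.4663, 0.054], 0.63), ([0.488, -0.2365, 0.1715], 0.53)]
side stack [([0.5611, -0.2626, 0.0109], 0.58)]
```

View pics/p1.png

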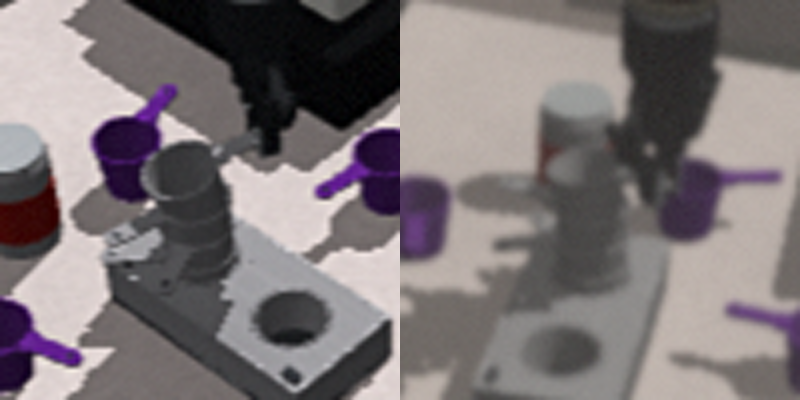

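The cup leans about 11° with its tab up, the stack is still down in its well, and the force has dropped to 1.4 N. I lift the tab once more without the sideways pull, to see whether that side is free.

arm_command(series=[{"x": 0.004, "y": 0, "z": -0.01, "yaw": 0, "fingers": 1}, {"x": 0.008, "y": 0, "z": -0.02, "yaw": 0, "fingers": 1}, {"x": 0.012, "y": 0, "z": -0.03, "yaw": 0, "fingers": 1}, {"x": 0.012, "y": 0, "z": -0.03, "yaw": 0, "fingers": 1}])

```text
clock: 8.15
tcp_pos: [0.5028, -0.239, 0.1916]
tool_rot: [-180.0, 0.0, -17.9]
ft_force: [0.9, -0.4, -6.7]
grip_width: 0.0168
finger_force: 24.9
```

arm_command(series=[{"x": 0.004, "y": 0, "z": -0.01, "yaw": 0, "fingers": 1}, {"x": 0.007, "y": 0, "z": -0.02, "yaw": 0, "fingers": 1}, {"x": 0.007, "y": 0, "z": -0.02, "yaw": 0, "fingers": 1}])

```text
clock: 8.45
tcp_pos: [0.5043, -0.2396, 0.1962]
tool_rot: [-180.0, -0.0, -17.9]
ft_force: [2.6, -0.1, -8.1]
grip_width: 0.0168
finger_force: 24.7
```

```bash
python3 - <<'E'
from look import *
s=st(); lm(['cup_rim','tab_end','stack'],['scene','side'])
E
```

```text
t 8.45 tcp [ 0.5043 -0.2396  0.1962] rot [-179.98   -0.    -17.94] F [ 2.6 -0.1 -8.1] w 0.0168 ff 24.7
scene cup_rim [([0.3496, -0.2507, 0.0567], 0.94), ([0.7576, -0.3073, 0.0546], 0.81), ([0.5786, -0.2603, 0.1595], 0.75), ([0.5231, -0.425, 0.0596], 0.51)]
scene tab_end [([0.4945, -0.2384, 0.1888], 0.76), ([0.4455, -0.4623, 0.0543], 0.71), ([0.7203, -0.2275, 0.0558], 0.7), ([0.4389, -0.249, 0.0496], 0.62)]
scene stack [([0.5618, -0.2637, 0.0112], 0.65)]
side cup_rim [([0.5248, -0.43, 0.064], 0.85), ([0.348, -0.2504, 0.0591], 0.85), ([0.7527, -0.3031, 0.0593], 0.72), ([0.4912, -0.2378, 0.1809], 0.67), ([0.5747, -0.2599, 0.1608], 0.6)]
side tab_end [([0.4394, -0.2469, 0.0529], 0.88), ([0.4931, -0.2395, 0.1845], 0.8), ([0.4449, -0.4614, 0.0547], 0.78), ([0.7152, -0.2263, 0.0513], 0.66)]
side stack [([0.5646, -0.2607, 0.008], 0.96), ([0.6086, 0.4797, 0.0063], 0.63)]
```

The tilt is now about 20°, with the tab 34 mm up and the stack down. I lift a little more, then lower and release.

arm_command(series=[{"x": 0.005, "y": 0, "z": -0.01, "yaw": 0, "fingers": 1}, {"x": 0.01, "y": 0, "z": -0.02, "yaw": 0, "fingers": 1}, {"x": 0.01, "y": 0, "z": -0.02, "yaw": 0, "fingers": 1}])

```text
clock: 9.15
tcp_pos: [0.5063, -0.2404, 0.2007]
tool_rot: [-180.0, -0.0, -17.9]
ft_force: [1.7, -0.4, -8.4]
grip_width: 0.0168
finger_force: 24.8
```

```bash
python3 - <<'E'
from look import *
s=st(); lm(['cup_rim','tab_end','stack'],['scene','side'])
E
```

```text
t 9.15 tcp [ 0.5063 -0.2404  0.2007] rot [-1.800e+02 -4.000e-02 -1.795e+01] F [ 1.7 -0.4 -8.4] w 0.0168 ff 24.8
scene cup_rim [([0.5217, -0.4289, 0.0589], 0.87), ([0.3475, -0.2499, 0.0607], 0.72), ([0.5812, -0.2615, 0.1626], 0.69), ([0.758, -0.3093, 0.0564], 0.59)]
scene tab_end [([0.4934, -0.2393, 0.1956], 0.92), ([0.717, -0.2263, 0.0535], 0.87), ([0.4387, -0.2526, 0.0559], 0.74), ([0.4453, -0.4646, 0.0546], 0.62)]
scene stack [([0.5621, -0.2634, 0.0088], 0.92), ([0.6052, 0.4804, 0.0053], 0.5), ([0.4948, -0.2364, 0.1947], 0.48)]
side cup_rim [([0.3486, -0.2518, 0.0603], 0.95), ([0.5234, -0.4318, 0.061], 0.83), ([0.7539, -0.3088, 0.0629], 0.82), ([0.5761, -0.2623, 0.1647], 0.75)]
side tab_end [([0.4389, -0.245, 0.0501], 0.95), ([0.446, -0.4639, 0.05], 0.9), ([0.7163, -0.2274, 0.0521], 0.62), ([0.496, -0.2383, 0.1887], 0.56), ([0.6411, -0.4407, -0.0019], 0.48)]
side stack [([0.5616, -0.2623, 0.0099], 0.64)]
```

arm_command(series=[{"x": -0.007, "y": 0, "z": 0.02, "yaw": 0, "fingers": 1}, {"x": -0.014, "y": 0, "z": 0.04, "yaw": 0, "fingers": 1}, {"x": -0.022, "y": 0, "z": 0.06, "yaw": 0, "fingers": 1}, {"x": -0.03, "y": 0, "z": 0.08, "yaw": 0, "fingers": 1}, {"x": -0.03, "y": 0, "z": 0.08, "yaw": 0, "fingers": 1}])

```text
clock: 10.05
tcp_pos: [0.5001, -0.2384, 0.1841]
tool_rot: [-180.0, 0.0, -18.0]
ft_force: [-1.2, 0.3, 2.4]
grip_width: 0.017
finger_force: 25.4
```

arm_command(series=[{"x": 0, "y": 0, "z": 0, "yaw": 0, "fingers": 0.7}, {"x": 0, "y": 0, "z": 0, "yaw": 0, "fingers": 0.5}, {"x": 0, "y": 0, "z": 0, "yaw": 0, "fingers": 0}, {"x": 0, "y": 0, "z": 0, "yaw": 0, "fingers": -1}, {"x": 0, "y": 0, "z": -0.2, "yaw": 0, "fingers": -1}, {"x": 0, "y": 0, "z": -0.4, "yaw": 0, "fingers": -1}, {"x": 0, "y": 0, "z": -0.6, "yaw": 0, "fingers": -1}, {"x": 0, "y": 0, "z": -0.6, "yaw": 0, "fingers": -1}])

```text
clock: 10.85
tcp_pos: [0.5027, -0.2399, 0.3123]
tool_rot: [179.8, -0.7, -17.9]
ft_force: [1.0, -0.7, 1.5]
grip_width: 0.0854
finger_force: 0.0
```

```bash
python3 - <<'E'
from look import *
s=st(); lm(['cup_rim','tab_end','cup','stack'],['scene','side','wrist'])
im=eyes.grab_frame('wrist');b=eyes.grab_frame('side')
c=cv2.resize(b[92:192,240:340],(384,384),interpolation=cv2.INTER_CUBIC)
cv2.imwrite('pics/p2.png',cv2.resize(np.hstack([im,c]),(798,342))[:,:,::-1])
E
```

```text
t 10.85 tcp [ 0.5027 -0.2399  0.3123] rot [179.82  -0.71 -17.93] F [ 1.  -0.7  1.5] w 0.0854 ff 0.0
scene cup_rim [([0.3492, -0.2472, 0.0603], 0.86), ([0.5243, -0.43, 0.0595], 0.83), ([0.7562, -0.3076, 0.0552], 0.82), ([0.5985, 0.1814, 0.0745], 0.74), ([0.5674, -0.2604, 0.1569], 0.71)]
scene tab_end [([0.4383, -0.2503, 0.0526], 0.78), ([0.4769, -0.2335, 0.1575], 0.69), ([0.7186, -0.2281, 0.0543], 0.6), ([0.5617, -0.2065, -0.0005], 0.57), ([0.4476, -0.4593, 0.0562], 0.54)]
scene cup [([0.3499, -0.2508, 0.0003], 0.8), ([0.7534, -0.3109, -0.0035], 0.62), ([0.5654, -0.2574, 0.1037], 0.6), ([0.5236, -0.4289, 0.0013], 0.55)]
scene stack [([0.5607, -0.2668, 0.0076], 0.81)]
side cup_rim [([0.3461, -0.2507, 0.0593], 0.82), ([0.5598, -0.2622, 0.1575], 0.7), ([0.7524, -0.3084, 0.0609], 0.7), ([0.5572, -0.2009, 0.0011], 0.65), ([0.5272, -0.4296, 0.0624], 0.63)]
side tab_end [([0.4405, -0.2492, 0.0554], 0.98), ([0.4439, -0.4596, 0.0531], 0.64)]
side cup [([0.5641, -0.2605, 0.097], 0.84), ([0.5277, -0.4308, -0.0001], 0.8), ([0.7483, -0.3068, 0.0053], 0.65), ([0.3549, -0.2513, -0.0009], 0.59)]
side stack [([0.5592, -0.2647, 0.0108], 0.89), ([0.5655, -0.2619, 0.0981], 0.31)]
wrist cup_rim [([0.3495, -0.2503, 0.0552], 0.97), ([0.5622, -0.2615, 0.1587], 0.9)]
wrist tab_end [([0.48, -0.2331, 0.1522], 0.84), ([0.4479, -0.2549, 0.0535], 0.82), ([0.4435, -0.4691, 0.0514], 0.74)]
wrist cup [([0.5288, -0.4314, -0.0001], 0.68), ([0.3497, -0.2502, -0.0007], 0.6), ([0.5616, -0.2611, 0.103], 0.59)]
wrist stack []
```

View pics/p2.png

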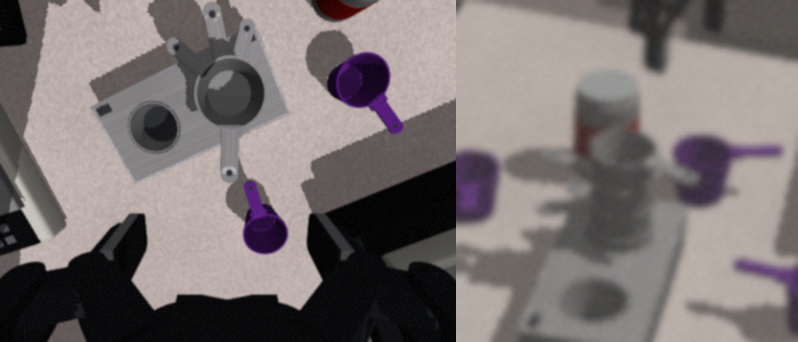

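The cup has settled back almost level: its rim is at wrist px (230,92) and its tab end at (229,172). I lowered it too far before letting go. I'll prise it again and release it at the top this time.

```bash
python3 - <<'E'
from look import *
s=st()
print(proj([.564,-.261,.156],s),proj([.4803,-.2338,.156],s))
R=Ro.from_euler('xyz',s['tool_rot'],degrees=True).as_matrix()
print(R.T@(np.array([.4905,-.236,.1655])-s['tcp_pos'])/.2)
E
```

```text
t 11.7 tcp [ 0.5004 -0.2385  0.3043] rot [-180.     -0.    -17.94] F [ 0.2  0.1 -0.4] w 0.0851 ff 0.0
[256.71883797 105.01933611] [256.46184354 203.80387911]
[-0.05074073  0.0035275   0.69420511]
```

arm_command(series=[{"x": -0.05, "y": 0.005, "z": 0.2, "yaw": 0, "fingers": -1}, {"x": -0.05, "y": 0.005, "z": 0.4, "yaw": 0, "fingers": -0.6}, {"x": -0.05, "y": 0.005, "z": 0.6, "yaw": 0, "fingers": 0}, {"x": -0.05, "y": 0.005, "z": 0.7, "yaw": 0, "fingers": 0.4}, {"x": -0.05, "y": 0.005, "z": 0.7, "yaw": 0, "fingers": 0.4}, {"x": -0.05, "y": 0.005, "z": 0.7, "yaw": 0, "fingers": 0.7}, {"x": -0.05, "y": 0.005, "z": 0.7, "yaw": 0, "fingers": 1}, {"x": -0.05, "y": 0.005, "z": 0.7, "yaw": 0, "fingers": 1}, {"x": -0.05, "y": 0.005, "z": 0.7, "yaw": 0, "fingers": 1}, {"x": -0.05, "y": 0.005, "z": 0.7, "yaw": 0, "fingers": 1}], force=25)

```text
clock: 12.7
tcp_pos: [0.4908, -0.2366, 0.1652]
tool_rot: [180.0, -0.1, -17.9]
ft_force: [-1.3, -0.2, -0.3]
grip_width: 0.0171
finger_force: 24.5
```

arm_command(series=[{"x": 0.005, "y": 0, "z": -0.015, "yaw": 0, "fingers": 1}, {"x": 0.01, "y": 0, "z": -0.03, "yaw": 0, "fingers": 1}, {"x": 0.018, "y": 0, "z": -0.05, "yaw": 0, "fingers": 1}, {"x": 0.026, "y": 0, "z": -0.07, "yaw": 0, "fingers": 1}, {"x": 0.034, "y": 0, "z": -0.085, "yaw": 0, "fingers": 1}, {"x": 0.042, "y": 0, "z": -0.1, "yaw": 0, "fingers": 1}, {"x": 0.05, "y": 0, "z": -0.115, "yaw": 0, "fingers": 1}, {"x": 0.05, "y": 0, "z": -0.115, "yaw": 0, "fingers": 1}])

```text
clock: 13.5
tcp_pos: [0.5002, -0.2394, 0.1872]
tool_rot: [-180.0, -0.0, -17.9]
ft_force: [2.4, -0.9, -7.3]
grip_width: 0.0169
finger_force: 24.8
```

```bash
python3 - <<'E'
from look import *
s=st(); lm(['cup_rim','tab_end','stack'],['scene','side'])
E
```

```text
t 13.5 tcp [ 0.5002 -0.2394  0.1872] rot [-179.99   -0.    -17.94] F [ 2.4 -0.9 -7.3] w 0.0169 ff 24.8
scene cup_rim [([0.3496, -0.2504, 0.0601], 0.9), ([0.5762, -0.2606, 0.161], 0.83), ([0.757, -0.3086, 0.0563], 0.71), ([0.5246, -0.4284, 0.0603], 0.54)]
scene tab_end [([0.4917, -0.238, 0.1836], 0.75), ([0.7181, -0.2272, 0.0498], 0.7), ([0.4467, -0.464, 0.0543], 0.65), ([0.4389, -0.2525, 0.0518], 0.58)]
scene stack [([0.5627, -0.2667, 0.0082], 0.75), ([0.6422, -0.4378, -0.0009], 0.25)]
side cup_rim [([0.5242, -0.4294, 0.062], 0.66), ([0.5699, -0.2631, 0.1619], 0.64), ([0.7525, -0.3096, 0.0587], 0.63), ([0.3502, -0.2527, 0.0582], 0.58)]
side tab_end [([0.4411, -0.2488, 0.053], 0.85), ([0.442, -0.4611, 0.0516], 0.84), ([0.4873, -0.2369, 0.1758], 0.79), ([0.7175, -0.226, 0.0503], 0.72)]
side stack [([0.5616, -0.2642, 0.0078], 0.81)]
```

arm_command(series=[{"x": 0.006, "y": 0, "z": -0.015, "yaw": 0, "fingers": 1}, {"x": 0.012, "y": 0, "z": -0.03, "yaw": 0, "fingers": 1}, {"x": 0.02, "y": 0, "z": -0.045, "yaw": 0, "fingers": 1}, {"x": 0.022, "y": 0, "z": -0.05, "yaw": 0, "fingers": 1}, {"x": 0.022, "y": 0, "z": -0.05, "yaw": 0, "fingers": 1}])

```text
clock: 14.4
tcp_pos: [0.5043, -0.2408, 0.1976]
tool_rot: [180.0, -0.0, -17.9]
ft_force: [1.9, -0.6, -8.6]
grip_width: 0.0173
finger_force: 24.8
```

arm_command(series=[{"x": 0, "y": 0, "z": 0, "yaw": 0, "fingers": 0.7}, {"x": 0, "y": 0, "z": 0, "yaw": 0, "fingers": 0.4}, {"x": 0, "y": 0, "z": 0, "yaw": 0, "fingers": 0.4}])

```text
clock: 14.7
tcp_pos: [0.5051, -0.2415, 0.1997]
tool_rot: [179.9, -0.2, -17.9]
ft_force: [0.7, -0.1, 0.7]
grip_width: 0.0255
finger_force: 0.0
```

```bash
python3 - <<'E'
from look import *
s=st(); lm(['cup_rim','tab_end','cup','stack'],['scene','side'])
E
```

```text
t 14.7 tcp [ 0.5051 -0.2415  0.1997] rot [179.93  -0.18 -17.95] F [ 0.7 -0.1  0.7] w 0.0255 ff 0.0
scene cup_rim [([0.5207, -0.4261, 0.0578], 0.9), ([0.3479, -0.2466, 0.06], 0.81), ([0.5651, -0.2601, 0.155], 0.77), ([0.7578, -0.3062, 0.0562], 0.73), ([0.6424, -0.4401, -0.0051], 0.18)]
scene tab_end [([0.7166, -0.2274, 0.0571], 0.79), ([0.4798, -0.2366, 0.1556], 0.76), ([0.4457, -0.4639, 0.0544], 0.6), ([0.4376, -0.2503, 0.0515], 0.54)]
scene cup [([0.3515, -0.2515, -0.0016], 0.79), ([0.5633, -0.2613, 0.1055], 0.67), ([0.5253, -0.426, -0.0026], 0.67), ([0.7561, -0.3074, -0.0038], 0.55)]
scene stack [([0.5614, -0.2636, 0.0106], 0.88)]
side cup_rim [([0.3463, -0.2509, 0.0619], 0.94), ([0.5267, -0.4332, 0.0621], 0.87), ([0.7532, -0.3101, 0.0598], 0.8), ([0.5591, -0.2652, 0.1552], 0.64)]
side tab_end [([0.4401, -0.2448, 0.0537], 0.95), ([0.7171, -0.2271, 0.0501], 0.75), ([0.4782, -0.2359, 0.1495], 0.68), ([0.4402, -0.4617, 0.0543], 0.53)]
side cup [([0.3526, -0.2491, -0.0016], 0.93), ([0.5647, -0.2598, 0.0964], 0.88), ([0.7487, -0.307, 0.005], 0.85), ([0.5272, -0.4321, -0.0012], 0.67), ([0.5636, -0.2622, 0.0088], 0.56)]
side stack [([0.5608, -0.2626, 0.0084], 0.77)]
```

On release the cup dropped back down again, so friction does not hold it leaning. Step 1 should be met, since the tilt was 10–20° with the stack down. Whether the tab side is free will show in a gauged pull: the stack can only rise above about 8.7 N total. I move over the rim.

arm_command(series=[{"x": 0, "y": 0, "z": -0.2, "yaw": 0, "fingers": -1}, {"x": 0, "y": 0, "z": -0.35, "yaw": 0, "fingers": -1}, {"x": 0.15, "y": 0, "z": -0.4, "yaw": 0, "fingers": -1}, {"x": 0.3, "y": 0, "z": -0.4, "yaw": 0, "fingers": -1}, {"x": 0.3, "y": 0, "z": -0.4, "yaw": 0, "fingers": -1}, {"x": 0.3, "y": 0, "z": -0.4, "yaw": 0, "fingers": -1}])

```text
clock: 15.8
tcp_pos: [0.5612, -0.2591, 0.2765]
tool_rot: [-180.0, 0.1, -17.9]
ft_force: [-0.7, 0.3, 0.3]
grip_width: 0.0855
finger_force: 0.0
```

```bash
python3 - <<'E'
from look import *
lm(['cup_rim','tab_end','stack'],['wrist'])
s=st()
R=Ro.from_euler('xyz',s['tool_rot'],degrees=True).as_matrix()
print(R.T@(np.array([.563,-.2615,.155])-s['tcp_pos'])/.2)
E
```

```text
wrist cup_rim [([0.5572, -0.2613, 0.1567], 0.9), ([0.3492, -0.2503, 0.059], 0.9), ([0.5262, -0.4266, 0.0552], 0.77), ([0.6441, -0.4423, -0.0021], 0.46)]
wrist tab_end [([0.7188, -0.2226, 0.0543], 0.88), ([0.4422, -0.2527, 0.0549], 0.77), ([0.4786, -0.2337, 0.1482], 0.72)]
wrist stack [([0.5681, -0.2626, 0.0071], 0.75)]
t 16.0 tcp [ 0.5606 -0.259   0.2771] rot [-1.7999e+02  3.0000e-02 -1.7960e+01] F [0.4 0.4 0.8] w 0.0855 ff 0.0
[0.01568962 0.00828373 0.61027839]
```

arm_command(series=[{"x": 0.012, "y": 0.008, "z": 0.2, "yaw": 0, "fingers": -1}, {"x": 0.012, "y": 0.008, "z": 0.38, "yaw": 0, "fingers": -1}, {"x": 0.012, "y": 0.008, "z": 0.5, "yaw": 0, "fingers": -1}, {"x": 0.012, "y": 0.008, "z": 0.61, "yaw": 0, "fingers": -1}, {"x": 0.012, "y": 0.008, "z": 0.61, "yaw": 0, "fingers": -1}, {"x": 0.012, "y": 0.008, "z": 0.61, "yaw": 0, "fingers": -0.8}, {"x": 0.012, "y": 0.008, "z": 0.61, "yaw": 0, "fingers": -0.5}, {"x": 0.012, "y": 0.008, "z": 0.61, "yaw": 0, "fingers": 1}, {"x": 0.012, "y": 0.008, "z": 0.61, "yaw": 0, "fingers": 1}], force=50)

```text
clock: 16.9
tcp_pos: [0.564, -0.2627, 0.1579]
tool_rot: [179.9, -0.2, -17.9]
ft_force: [-1.9, -1.5, 5.4]
grip_width: 0.0623
finger_force: 54.9
```

arm_command(series=[{"x": 0, "y": 0, "z": 0, "yaw": 0, "fingers": 1}, {"x": 0, "y": 0, "z": -0.005, "yaw": 0, "fingers": 1}, {"x": 0, "y": 0, "z": -0.01, "yaw": 0, "fingers": 1}, {"x": 0, "y": 0, "z": -0.015, "yaw": 0, "fingers": 1}])

```text
clock: 17.3
tcp_pos: [0.5632, -0.262, 0.1583]
tool_rot: [179.9, -0.1, -17.9]
ft_force: [0.8, -4.7, -1.7]
grip_width: 0.0623
finger_force: 54.7
```

arm_command(series=[{"x": 0, "y": 0, "z": -0.005, "yaw": 0, "fingers": 1}, {"x": 0, "y": 0, "z": -0.01, "yaw": 0, "fingers": 1}, {"x": 0, "y": 0, "z": -0.015, "yaw": 0, "fingers": 1}, {"x": 0, "y": 0, "z": -0.015, "yaw": 0, "fingers": 1}])

```text
clock: 17.7
tcp_pos: [0.5626, -0.2606, 0.1601]
tool_rot: [-179.9, 0.1, -17.9]
ft_force: [1.7, -1.3, -5.4]
grip_width: 0.0622
finger_force: 55.9
```

```bash
python3 - <<'E'
from look import *
s=st(); lm(['cup_rim','tab_end','stack'],['scene','side'])
E
```

```text
t 17.7 tcp [ 0.5626 -0.2606  0.1601] rot [-1.799e+02  1.300e-01 -1.795e+01] F [ 1.7 -1.3 -5.4] w 0.0622 ff 55.9
scene cup_rim [([0.5243, -0.4292, 0.0609], 0.83), ([0.3503, -0.2488, 0.0602], 0.67), ([0.7549, -0.3068, 0.0561], 0.56), ([0.5629, -0.2562, 0.1053], 0.5), ([0.5623, -0.2585, 0.1566], 0.47)]
scene tab_end [([0.7158, -0.2264, 0.0579], 0.96), ([0.4466, -0.4644, 0.0544], 0.86), ([0.4745, -0.2335, 0.1561], 0.78), ([0.437, -0.252, 0.0514], 0.7)]
scene stack [([0.5624, -0.2637, 0.0091], 0.98), ([0.4776, -0.235, 0.157], 0.69)]
side cup_rim [([0.5227, -0.4316, 0.0593], 0.84), ([0.7528, -0.3085, 0.0621], 0.64), ([0.3486, -0.2512, 0.0594], 0.64), ([0.5602, -0.2631, 0.1593], 0.59)]
side tab_end [([0.4438, -0.4617, 0.0519], 0.86), ([0.4392, -0.2436, 0.0536], 0.83), ([0.4783, -0.2347, 0.1508], 0.76), ([0.7166, -0.2249, 0.0526], 0.6)]
side stack [([0.5628, -0.2609, 0.0086], 0.72)]
```

arm_command(series=[{"x": 0, "y": 0, "z": -0.005, "yaw": 0, "fingers": 1}, {"x": 0, "y": 0, "z": -0.01, "yaw": 0, "fingers": 1}, {"x": 0, "y": 0, "z": -0.01, "yaw": 0, "fingers": 1}])

```text
clock: 18.4
tcp_pos: [0.5633, -0.2616, 0.1637]
tool_rot: [180.0, -0.0, -17.9]
ft_force: [0.6, -0.4, -2.2]
grip_width: 0.0619
finger_force: 56.1
```

arm_command(series=[{"x": 0, "y": 0, "z": -0.005, "yaw": 0, "fingers": 1}, {"x": 0, "y": 0, "z": -0.01, "yaw": 0, "fingers": 1}, {"x": 0, "y": 0, "z": -0.01, "yaw": 0, "fingers": 1}])

```text
clock: 18.7
tcp_pos: [0.5632, -0.2616, 0.1656]
tool_rot: [180.0, -0.0, -17.9]
ft_force: [0.5, -1.1, -3.4]
grip_width: 0.0624
finger_force: 56.0
```

```bash
python3 - <<'E'
from look import *
s=st(); lm(['cup_rim','tab_end','stack'],['scene','side'])
E
```

```text
t 18.7 tcp [ 0.5632 -0.2616  0.1656] rot [ 1.800e+02 -2.000e-02 -1.794e+01] F [ 0.5 -1.1 -3.4] w 0.0624 ff 56.0
scene cup_rim [([0.5621, -0.2587, 0.1616], 0.79), ([0.3487, -0.2499, 0.0632], 0.75), ([0.5225, -0.4262, 0.0592], 0.62), ([0.7578, -0.3058, 0.057], 0.61)]
scene tab_end [([0.4384, -0.2498, 0.0538], 0.93), ([0.4771, -0.2368, 0.1597], 0.81), ([0.4481, -0.4623, 0.0574], 0.76), ([0.7178, -0.2248, 0.0544], 0.76)]
scene stack [([0.5597, -0.2675, 0.0072], 0.62)]
side cup_rim [([0.3501, -0.2509, 0.0604], 0.86), ([0.5236, -0.4329, 0.0623], 0.83), ([0.5584, -0.2612, 0.1637], 0.63)]
side tab_end [([0.4411, -0.2469, 0.0494], 0.93), ([0.713, -0.2265, 0.0523], 0.88), ([0.4749, -0.2338, 0.156], 0.67), ([0.4443, -0.4632, 0.0524], 0.53)]
side stack [([0.563, -0.2609, 0.008], 0.71)]
```

The force fell to about the cup's own weight, the rim is about 6 mm up and the stack reads unchanged. The cup is loose, so I lift it straight off.

arm_command(series=[{"x": 0, "y": 0, "z": -0.02, "yaw": 0, "fingers": 1}, {"x": 0, "y": 0, "z": -0.05, "yaw": 0, "fingers": 1}, {"x": 0, "y": 0, "z": -0.08, "yaw": 0, "fingers": 1}, {"x": 0, "y": 0, "z": -0.12, "yaw": 0, "fingers": 1}, {"x": 0, "y": 0, "z": -0.16, "yaw": 0, "fingers": 1}, {"x": 0, "y": 0, "z": -0.2, "yaw": 0, "fingers": 1}, {"x": 0, "y": 0, "z": -0.25, "yaw": 0, "fingers": 1}, {"x": 0, "y": 0, "z": -0.25, "yaw": 0, "fingers": 1}, {"x": 0, "y": 0, "z": -0.25, "yaw": 0, "fingers": 1}])

```text
clock: 20.0
tcp_pos: [0.5632, -0.2616, 0.2158]
tool_rot: [180.0, -0.0, -17.9]
ft_force: [0.2, 0.6, -2.8]
grip_width: 0.0622
finger_force: 56.2
```

```bash
python3 - <<'E'
from look import *
s=st(); lm(['cup','tab_end','stack'],['scene','side'])
a=eyes.grab_frame('scene');b=eyes.grab_frame('side')
c=lambda im,u,v,h=50: cv2.resize(im[v-h:v+h,u-h:u+h],(400,400),interpolation=cv2.INTER_CUBIC)
cv2.imwrite('pics/p3.png',np.hstack([c(a,208,130),c(b,290,132)])[:,:,::-1])
E
```

```text
t 20.0 tcp [ 0.5632 -0.2616  0.2158] rot [ 1.7999e+02 -4.0000e-02 -1.7950e+01] F [ 0.2  0.6 -2.8] w 0.0622 ff 56.2
scene cup [([0.354, -0.2495, -0.0009], 0.83), ([0.5227, -0.4299, -0.0001], 0.72), ([0.7546, -0.3063, -0.0054], 0.72), ([0.5634, -0.2587, 0.1606], 0.68)]
scene tab_end [([0.717, -0.2287, 0.0545], 0.93), ([0.4443, -0.4646, 0.0541], 0.79), ([0.4362, -0.2519, 0.0551], 0.71), ([0.5634, -0.2055, 0.0002], 0.2)]
scene stack [([0.5615, -0.2635, 0.0064], 0.69)]
side cup [([0.3507, -0.2504, -0.0028], 0.95), ([0.526, -0.4327, -0.0013], 0.9), ([0.5623, -0.2585, 0.1527], 0.82), ([0.7489, -0.3086, 0.0043], 0.58)]
side tab_end [([0.7183, -0.2272, 0.0541], 0.9), ([0.4477, -0.4617, 0.0521], 0.76), ([0.4408, -0.249, 0.0509], 0.73), ([0.5547, -0.2067, -0.0005], 0.21)]
side stack [([0.5643, -0.2659, 0.0073], 0.56)]
```

View pics/p3.png

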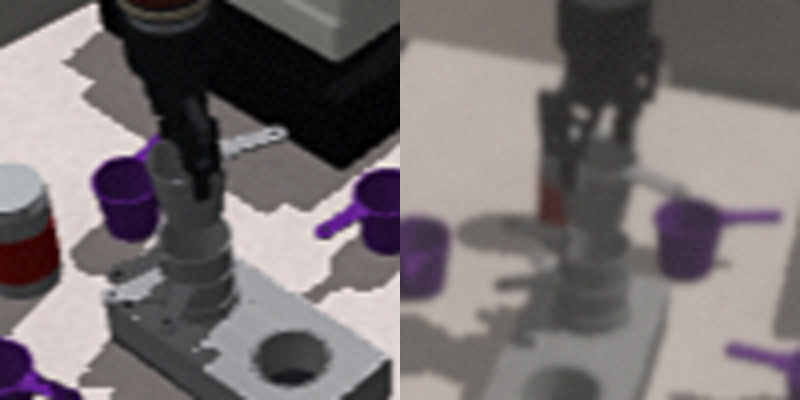

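The cup is wholly clear and upright in the jaws (left crop, about 190,195), and the stack is down in the well. I carry it to the platter at (0.594, 0.183).

arm_command(series=[{"x": -0.02, "y": -0.08, "z": -0.05, "yaw": 0, "fingers": 1}, {"x": -0.05, "y": -0.2, "z": -0.1, "yaw": 0, "fingers": 1}, {"x": -0.1, "y": -0.36, "z": -0.1, "yaw": 0, "fingers": 1}, {"x": -0.14, "y": -0.54, "z": -0.1, "yaw": 0, "fingers": 1}, {"x": -0.18, "y": -0.72, "z": -0.1, "yaw": 0, "fingers": 1}, {"x": -0.22, "y": -0.9, "z": -0.1, "yaw": 0, "fingers": 1}])

```text
clock: 21.1
tcp_pos: [0.5767, -0.0745, 0.2363]
tool_rot: [-180.0, -0.1, -17.9]
ft_force: [-0.0, 0.6, -2.0]
grip_width: 0.0621
finger_force: 56.1
```

arm_command(series=[{"x": -0.04, "y": -0.16, "z": 0, "yaw": 0, "fingers": 1}, {"x": -0.08, "y": -0.32, "z": 0, "yaw": 0, "fingers": 1}, {"x": -0.12, "y": -0.48, "z": 0, "yaw": 0, "fingers": 1}, {"x": -0.16, "y": -0.64, "z": 0, "yaw": 0, "fingers": 1}, {"x": -0.2, "y": -0.8, "z": 0, "yaw": 0, "fingers": 1}, {"x": -0.22, "y": -0.9, "z": 0, "yaw": 0, "fingers": 1}])

```text
clock: 21.7
tcp_pos: [0.5899, 0.1112, 0.2363]
tool_rot: [-179.9, -0.0, -17.8]
ft_force: [-0.7, -0.5, -2.3]
grip_width: 0.0623
finger_force: 56.1
```

arm_command(series=[{"x": -0.04, "y": -0.14, "z": 0, "yaw": 0, "fingers": 1}, {"x": -0.07, "y": -0.26, "z": 0, "yaw": 0, "fingers": 1}, {"x": -0.1, "y": -0.36, "z": 0, "yaw": 0, "fingers": 1}, {"x": -0.1, "y": -0.36, "z": 0, "yaw": 0, "fingers": 1}, {"x": -0.1, "y": -0.36, "z": 0, "yaw": 0, "fingers": 1}])

```text
clock: 22.2
tcp_pos: [0.5932, 0.1834, 0.2359]
tool_rot: [180.0, -0.0, -17.9]
ft_force: [0.9, -0.2, -2.0]
grip_width: 0.062
finger_force: 56.2
```

```bash
python3 - <<'E'
from look import *
s=st(); lm(['cup','cup_rim','tab_end','platter'],['scene','side'])
R=Ro.from_euler('xyz',s['tool_rot'],degrees=True).as_matrix()
print(R.T@(np.array([.593,.183,.14])-s['tcp_pos'])/.2)
a=eyes.grab_frame('scene');b=eyes.grab_frame('side')
p=lambda c:(lambda k:(lambda q:(q[:2]/q[2]).astype(int))(k['intrinsics']@(k['R']@np.array([.593,.18,.15])+k['t'])))(eyes.camera_params(c))
c=lambda im,uv,h=60: cv2.resize(im[uv[1]-h:uv[1]+h,uv[0]-h:uv[0]+h],(400,400),interpolation=cv2.INTER_CUBIC)
cv2.imwrite('pics/p4.png',np.hstack([c(a,p('scene')),c(b,p('side'))])[:,:,::-1])
E
```

```text
t 22.2 tcp [0.5932 0.1834 0.2359] rot [ 1.7999e+02 -3.0000e-02 -1.7870e+01] F [ 0.9 -0.2 -2. ] w 0.062 ff 56.2
scene cup [([0.7548, -0.3086, -0.0046], 0.96), ([0.5262, -0.4292, -0.0006], 0.73), ([0.5933, 0.19, 0.18], 0.58)]
scene cup_rim [([0.5941, 0.1867, 0.2315], 0.94), ([0.7575, -0.3085, 0.0561], 0.73), ([0.5232, -0.4306, 0.0595], 0.61), ([0.3489, -0.2517, 0.0607], 0.59)]
scene tab_end [([0.5056, 0.2085, 0.234], 0.97), ([0.4377, -0.2491, 0.0539], 0.88), ([0.4439, -0.4632, 0.0554], 0.72), ([0.7201, -0.2283, 0.0538], 0.66)]
scene platter []
side cup [([0.5935, 0.1836, 0.1743], 0.85), ([0.3515, -0.249, 0.0], 0.81), ([0.5262, -0.4319, -0.0], 0.61), ([0.7524, -0.3097, 0.0044], 0.5)]
side cup_rim [([0.5897, 0.1822, 0.2346], 0.81), ([0.7508, -0.3073, 0.0605], 0.65), ([0.3481, -0.2521, 0.0607], 0.58)]
side tab_end [([0.717, -0.2276, 0.0509], 0.78), ([0.4411, -0.2463, 0.0539], 0.64), ([0.5047, 0.2091, 0.2248], 0.62), ([0.4463, -0.4602, 0.0522], 0.54)]
side platter [([0.5921, 0.1805, 0.0781], 0.97)]
[-4.71030072e-04  1.99766480e-03  4.79362198e-01]
```

View pics/p4.png

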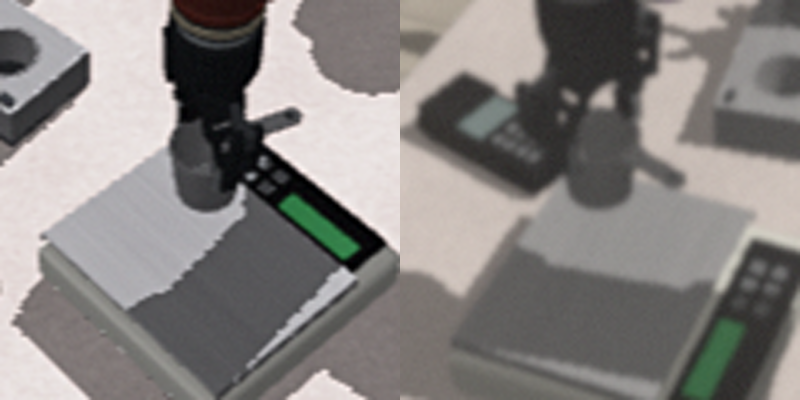

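The cup hangs upright over the middle of the platter. I lower it to just above, then creep down.

arm_command(series=[{"x": 0, "y": 0, "z": 0.1, "yaw": 0, "fingers": 1}, {"x": 0, "y": 0, "z": 0.22, "yaw": 0, "fingers": 1}, {"x": 0, "y": 0, "z": 0.34, "yaw": 0, "fingers": 1}, {"x": 0, "y": 0, "z": 0.42, "yaw": 0, "fingers": 1}, {"x": 0, "y": 0, "z": 0.46, "yaw": 0, "fingers": 1}, {"x": 0, "y": 0, "z": 0.46, "yaw": 0, "fingers": 1}, {"x": 0, "y": 0, "z": 0.46, "yaw": 0, "fingers": 1}])

```text
clock: 23.5
tcp_pos: [0.5942, 0.1829, 0.1444]
tool_rot: [-180.0, -0.1, -17.9]
ft_force: [0.1, 0.5, -1.9]
grip_width: 0.0625
finger_force: 56.2
```

arm_command(series=[{"x": 0, "y": 0, "z": 0.006, "yaw": 0, "fingers": 1}, {"x": 0, "y": 0, "z": 0.012, "yaw": 0, "fingers": 1}, {"x": 0, "y": 0, "z": 0.018, "yaw": 0, "fingers": 1}, {"x": 0, "y": 0, "z": 0.024, "yaw": 0, "fingers": 1}, {"x": 0, "y": 0, "z": 0.024, "yaw": 0, "fingers": 1}])

```text
clock: 24.0
tcp_pos: [0.5933, 0.1827, 0.1383]
tool_rot: [180.0, 0.0, -17.9]
ft_force: [0.3, 0.3, -1.5]
grip_width: 0.0624
finger_force: 56.2
```

arm_command(series=[{"x": 0, "y": 0, "z": 0.005, "yaw": 0, "fingers": 1}, {"x": 0, "y": 0, "z": 0.01, "yaw": 0, "fingers": 1}, {"x": 0, "y": 0, "z": 0.01, "yaw": 0, "fingers": 1}, {"x": 0, "y": 0, "z": 0.01, "yaw": 0, "fingers": 1}])

```text
clock: 24.4
tcp_pos: [0.5934, 0.1827, 0.1365]
tool_rot: [180.0, 0.0, -17.9]
ft_force: [-0.2, 0.2, -2.4]
grip_width: 0.0622
finger_force: 56.2
```

arm_command(series=[{"x": 0, "y": 0, "z": 0.005, "yaw": 0, "fingers": 1}, {"x": 0, "y": 0, "z": 0.005, "yaw": 0, "fingers": 1}])

```text
clock: 24.6
tcp_pos: [0.5934, 0.1827, 0.1353]
tool_rot: [180.0, 0.0, -17.9]
ft_force: [-1.1, -0.6, -2.8]
grip_width: 0.0623
finger_force: 56.2
```

arm_command(series=[{"x": 0, "y": 0, "z": 0.005, "yaw": 0, "fingers": 1}, {"x": 0, "y": 0, "z": 0.005, "yaw": 0, "fingers": 1}, {"x": 0, "y": 0, "z": 0.005, "yaw": 0, "fingers": 1}])

```text
clock: 24.9
tcp_pos: [0.5937, 0.1827, 0.135]
tool_rot: [-180.0, -0.0, -17.9]
ft_force: [-1.1, -0.3, 0.9]
grip_width: 0.0621
finger_force: 56.4
```

arm_command(series=[{"x": 0, "y": 0, "z": 0.005, "yaw": 0, "fingers": 1}, {"x": 0, "y": 0, "z": 0.005, "yaw": 0, "fingers": 1}, {"x": 0, "y": 0, "z": 0.005, "yaw": 0, "fingers": 1}])

```text
clock: 25.2
tcp_pos: [0.594, 0.1827, 0.1349]
tool_rot: [-180.0, -0.1, -17.9]
ft_force: [-1.7, -1.6, 4.4]
grip_width: 0.0621
finger_force: 56.8
```

The cup is seated, with about 6 N on the platter. I ease off 1 mm and open.

arm_command(series=[{"x": 0, "y": 0, "z": -0.005, "yaw": 0, "fingers": 1}, {"x": 0, "y": 0, "z": -0.005, "yaw": 0, "fingers": -0.5}, {"x": 0, "y": 0, "z": -0.005, "yaw": 0, "fingers": -0.7}, {"x": 0, "y": 0, "z": -0.005, "yaw": 0, "fingers": -1}, {"x": 0, "y": 0, "z": -0.005, "yaw": 0, "fingers": -1}, {"x": 0, "y": 0, "z": -0.005, "yaw": 0, "fingers": -1}, {"x": 0, "y": 0, "z": -0.005, "yaw": 0, "fingers": -1}])

```text
clock: 25.9
tcp_pos: [0.5934, 0.1827, 0.1344]
tool_rot: [-180.0, 0.0, -17.9]
ft_force: [-0.8, 0.4, 0.3]
grip_width: 0.0855
finger_force: 0.0
```

arm_command(series=[{"x": 0, "y": 0, "z": -0.1, "yaw": 0, "fingers": -1}, {"x": 0, "y": 0, "z": -0.2, "yaw": 0, "fingers": -1}, {"x": 0, "y": 0, "z": -0.4, "yaw": 0, "fingers": -1}, {"x": 0, "y": 0, "z": -0.6, "yaw": 0, "fingers": -1}, {"x": 0, "y": 0, "z": -0.8, "yaw": 0, "fingers": -1}, {"x": 0, "y": 0, "z": -0.8, "yaw": 0, "fingers": -1}, {"x": 0, "y": 0, "z": -0.8, "yaw": 0, "fingers": -1}])

```text
clock: 26.6
tcp_pos: [0.594, 0.1829, 0.2962]
tool_rot: [-179.9, -0.2, -17.9]
ft_force: [-0.5, 0.1, -1.4]
grip_width: 0.0855
finger_force: 0.0
```

```bash
python3 - <<'E'
from look import *
s=st(); lm(['cup','cup_rim','tab_end','stack'],['scene','side'])
a=eyes.grab_frame('scene');b=eyes.grab_frame('side')
cv2.imwrite('pics/p5.png',np.hstack([cv2.resize(a[100:292,130:386],(400,300)),cv2.resize(b[100:292,150:406],(400,300))])[:,:,::-1])
E
```

```text
t 26.6 tcp [0.594  0.1829 0.2962] rot [-1.7991e+02 -1.6000e-01 -1.7940e+01] F [-0.5  0.1 -1.4] w 0.0855 ff 0.0
scene cup [([0.7509, -0.3092, -0.0039], 0.79), ([0.5258, -0.4267, 0.0004], 0.78), ([0.5936, 0.1861, 0.0772], 0.76), ([0.3511, -0.2491, 0.0004], 0.64)]
scene cup_rim [([0.7578, -0.3076, 0.0585], 0.87), ([0.523, -0.4286, 0.0583], 0.71), ([0.5966, 0.1871, 0.1304], 0.69), ([0.348, -0.249, 0.062], 0.55)]
scene tab_end [([0.5063, 0.2109, 0.1338], 0.89), ([0.7174, -0.225, 0.0549], 0.69), ([0.4373, -0.2502, 0.0531], 0.67), ([0.4439, -0.4638, 0.0553], 0.62)]
scene stack [([0.5634, -0.2622, 0.006], 0.88)]
side cup [([0.596, 0.1847, 0.0732], 0.86), ([0.354, -0.2508, -0.0005], 0.79), ([0.7482, -0.3074, 0.0047], 0.55)]
side cup_rim [([0.5922, 0.1826, 0.1316], 0.8), ([0.7508, -0.3071, 0.0624], 0.69), ([0.5262, -0.4319, 0.0629], 0.63), ([0.3486, -0.2491, 0.0611], 0.63), ([0.5623, -0.2613, 0.0056], 0.31)]
side tab_end [([0.5063, 0.2112, 0.1258], 0.97), ([0.4376, -0.2478, 0.0508], 0.82), ([0.7169, -0.2289, 0.0541], 0.59), ([0.446, -0.4638, 0.0542], 0.55)]
side stack [([0.5642, -0.2638, 0.0053], 0.92)]
```

View pics/p5.png

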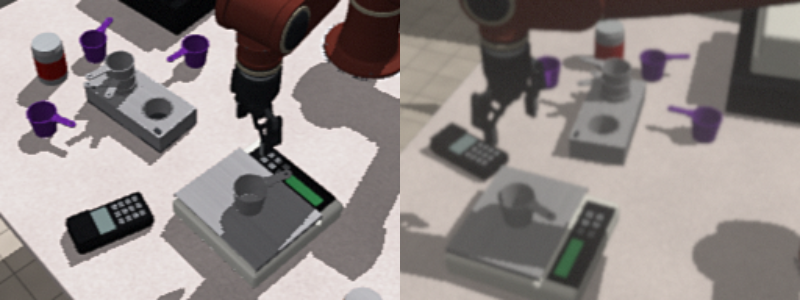

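The cup stands upright at mid-platter (left crop, about 250,193), the three lower cups are down in the well (120,72), and the gripper is clear.

```bash
python3 -c "
from bench import r
print(r.sign_off())"
```

```text
the job is handed in; nothing more can be done
None
```

I handed the job in at about 27 s: the top cup was prised loose by its tab (pinched and lifted, since the tool only points down) and lifted straight off, and it now stands upright on the middle of the platter with the other three cups down in the holder; no verdict came back.

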